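# Screw the lid back on the canteen drinks jug

### The arm

A 7-joint arm with a two-finger parallel gripper is mounted at the origin on the work surface. World frame = base frame: x ahead of the robot, y to its left, z up, the work surface at z = 0. Lengths are in m, angles in rad, forces in N, time in s.
With the tool pointing down it reaches from about 0.425 to 0.925 m from the base axis. Payload 6.8 kg.
Tool frame: the origin (TCP) lies at the very end of the fingers, on their centre line; the grasp point (between the pads) lies 19 mm behind it; z points along the fingers, y is the direction in which the jaws open and shut (so a half turn about z gives the same grasp; the last joint's range is limited). The gripper opens to 88 mm and grips with 3 to 60 N. Pads are 20 mm wide; open, the fingers measure 115 mm over their backs; the gripper's body (75 mm by 178 mm) begins 61 mm behind the grasp point.
Start: joints at [1.053, 0.477, 0.022, 1.555, -0.011, 1.109, -0.083], TCP at [0.269, -0.619, 0.223] pointing down, gripper open.
Joint ranges: [-2.96, 2.96], [-0.34, 2.1], [-1.41, 1.46], [0.24, 2.44], [-1.37, 4.51], [0.17, 1.92], [-2.96, 2.96]. Speed limits (rad/s): [2.39, 2.39, 3.14, 3.14, 3.14, 3.14, 3.14].

### API

Orientations are given as [roll, pitch, yaw] about the fixed x, y, z axes, in that order (R = Rz(yaw) Ry(pitch) Rx(roll)).
In Python, from bench import * gives the robot as it stands.
- The arm moves only by the tool send_rows, never from a script. Its argument "motion" is a list of rows, each a list of 2 entries, a list of its own where there are three numbers: the shift along the world's x, y, z in mm, then the turn, a rotation vector about the world's x, y, z in rad. A call has 1 to 10 rows; each row is the pose to reach, as a shift and turn from the pose commanded when the call began; what a row does not reach only later rows make up. A row lasts 1/10 s, in which the tool goes at most 50 mm and 8.59 degrees, less where a joint would pass 70% of its speed; a pose out of reach is approached as far as the arm can. A call with a gripper value outside its range is refused whole. "gripper" is the opening in per cent of the stroke, from 0 (shut) to 100 (fully open), set as the call begins (left out, the last holds). The fingers move at their own pace and stop on an object; the grip force is fixed at half the most. Time passes only in rows, so rows that repeat a pose let the fingers close. It gives the time, the measured TCP pose, the force and the opening at its end, in the units of the state.
- sense(): the state, without advancing time (a new reading comes with each control period).
- read_camera(name): name is "side" or "top"; returns the picture (480x640x3 uint8, red, green, blue); there is no depth.
- get_calibration(name): a dict with "fx", "fy", "cx", "cy" (pixels), "position" and "orientation" of the camera in the world. Camera axes: x right, y down, z forward; pixel columns grow to the right and rows downward; lengths in m; the calibration is good to about 2 mm. A picture is of the moment at which its call begins. get_calibration takes no time and is no camera call.
- finish_job(): hands the job in, once; it reports no verdict.
The state is a dict: "clock": time; "joint_pos": joint angles; "qd": joint speeds; "joint_torque": joint torques, N m; "tool_pos": TCP position; "ee_rot": TCP orientation; "contact_force": force on the tool from outside, world axes, zero at the start; "torque": the same for the moment, N m; "grip_width": finger opening in m.
Only numpy, scipy, OpenCV 4.12 (cv2) and the standard library are available. Lean on these libraries where they do the work, as an engineer would, in place of code of your own. Each camera call takes 0.05 s, during which the arm holds its last target.

### The job

The washed drinks jug needs its lid. Set the teal lid square on the jug's neck, turn it back (anticlockwise seen from above) as far as it takes until it drops into the thread, then screw it forward (clockwise) until it is fully home, and let go. Leave the orange mugs standing where they are.

Things in the scene. Friction and masses are not known exactly. Their poses are not given: they have to be found in the camera images.
- jug: steel insulated drinks jug, full and heavy, it does not shift: barrel 190 mm across with a black base and shoulder, 200 mm tall to the shoulder, then a white threaded neck 29 mm high. Origin on its axis at counter height, z up. A black tap stands out along its +x, reaching 161 mm from the axis, up to 86 mm high; two black lugs reach 108 mm from the axis along +y and -y at 137-159 mm height.
- jug_mouth (a point): centre of the neck's rim (97 mm across), 229 mm above the counter. Four equal thread ramps, 90 deg apart; where they start varies and does not follow the tap. Each starts high, falls 5 mm in 72 deg clockwise and ends in an upright stop rib. Lid lugs riding on the ramps are stopped by the ribs going clockwise; turned back (80 deg at most), they fall off the starts into 12 deg gaps; then 70-80 deg forward is home.
- lid_bar (a point): teal screw lid, 124 mm across, about 0.3 kg. Point: on its axis, centre of the bridge handle's grip bar (94 mm along the lid's x, 22 wide along y, 18 tall; 24 mm free below it), 57.5 mm above the skirt's lower edge, 9 mm below the top. Four round lugs inside at the skirt's edge, 2 mm play round the neck. Height above jug_mouth: riding 47-53 mm, dropped in 42 mm, home 37 mm.
- mug_a_centre (a point): orange plastic mug standing upside down, a bystander: 86 mm tall, 82 mm across at the counter and 74 mm at the top, a loop handle reaching 71 mm from its axis along its own +x. The point is on its axis, half-way up, 43 mm above the counter.
- mug_b_centre (a point): orange plastic mug standing upside down, a bystander: 86 mm tall, 82 mm across at the counter and 74 mm at the top, a loop handle reaching 71 mm from its axis along its own +x. The point is on its axis, half-way up, 43 mm above the counter.
- mug_c_centre (a point): orange plastic mug standing upside down, a bystander: 86 mm tall, 82 mm across at the counter and 74 mm at the top, a loop handle reaching 71 mm from its axis along its own +x. The point is on its axis, half-way up, 43 mm above the counter.
Not all that is in view belongs to the job. Leave any brown, pink or purple look-alike of the part that bears lid_bar alone.

How it is judged:
On the way:
1. the lid, level on the neck, has dropped into the start of the thread: its grip bar between 39.5 and 44 mm above the rim (horizontal distance between lid_bar and jug_mouth below 0.004 m and angle between lid_bar's own z axis and vertical below 0.05 rad and z of lid_bar in the frame of jug_mouth between 0.0395 and 0.044 m), for 0.1 s.
At the end, for the whole second after the job is handed in: The lid is screwed fully home and released: centred on the neck within 4 mm, level within 0.05 rad, its grip bar 35.5 to 37.9 mm above the neck's rim (37 mm when its top sits on the rim). The mugs have stayed within 30 mm of their places, upright (horizontal distance between lid_bar and jug_mouth below 0.004 m and angle between lid_bar's own z axis and vertical below 0.05 rad and z of lid_bar in the frame of jug_mouth between 0.0355 and 0.0379 m); the robot touches nothing.
It fails at once if an orange mug is pushed more than 30 mm away or tipped over (distance of any of mug_a_centre, mug_b_centre, mug_c_centre from where it was at the start of the episode above 0.03 m or angle between any of mug_a_centre, mug_b_centre, mug_c_centre's own z axis and vertical above 0.3 rad).
It also fails if it takes over 59 s, if anything falls off the work surface, if the arm or the gripper's body presses on something with over 40 N, if the wrist force passes 120 N, or if a joint passes its speed limit or range.

## Working session

There is one attempt and no reset: what is moved stays moved. The work goes in short steps, Python scripts to look and compute and a tool call to move; the robot and the scene stay as the last step left them, time stands still between calls to the robot, and variables do not carry over. Pictures are saved under pics/ and viewed, and the job is handed in when it is done.

Besides the shell and the picture viewer there is one more tool, called as name(argument=value, ...) on one line, values as JSON. send_rows: Moves the arm, as the interface text tells. Its arguments: {"type":"object","properties":{"motion":{"type":"array","items":{"type":"array"}},"gripper":{"type":"number"}},"required":["motion"]}

```bash
mkdir -p pics
python3 - <<'E'
from bench import *
import cv2
for n in("side","top"):
    im=read_camera(n); cv2.imwrite(f"pics/{n}0.png",im[:,:,::-1]); print(n,get_calibration(n))
print(sense())
E
```

```text
side {'fx': 536.8543228055074, 'fy': 536.8543228055074, 'cx': 318.9455459471082, 'cy': 228.00630923140346, 'position': array([0.23367595, 0.95772902, 1.16379304]), 'orientation': array([-2.36062825, -0.00912496, -2.79943321])}
top {'fx': 471.56438709424157, 'fy': 471.56438709424157, 'cx': 327.2714649756822, 'cy': 241.33937435278324, 'position': array([0.47097818, 0.00170124, 1.5125592 ]), 'orientation': array([-3.066734  , -0.00846068, -1.60025209])}
{'clock': 0.1, 'joint_pos': array([ 1.05290048,  0.47771112,  0.02236609,  1.55633348, -0.01147981,
        1.10932049, -0.08309356]), 'qd': array([-0.0021215 , -0.0028008 , -0.00176196, -0.00115893,  0.00016443,
       -0.0002704 ,  0.00021915]), 'joint_torque': array([ 4.15678704e-03, -5.84089136e+01,  1.53978020e+00, -2.73312020e+01,
       -5.42397494e-02,  1.31547588e-02,  9.00180517e-07]), 'tool_pos': array([ 0.26868826, -0.61862519,  0.22179173]), 'ee_rot': array([-3.13995537e+00,  1.47968138e-04,  4.09810817e-01]), 'contact_force': array([ 0.14529952, -0.46886327, -0.62333328]), 'torque': array([-0.02895656, -0.01736794,  0.01063512]), 'grip_width': 0.08778172882475198}
```

View pics/side0.png

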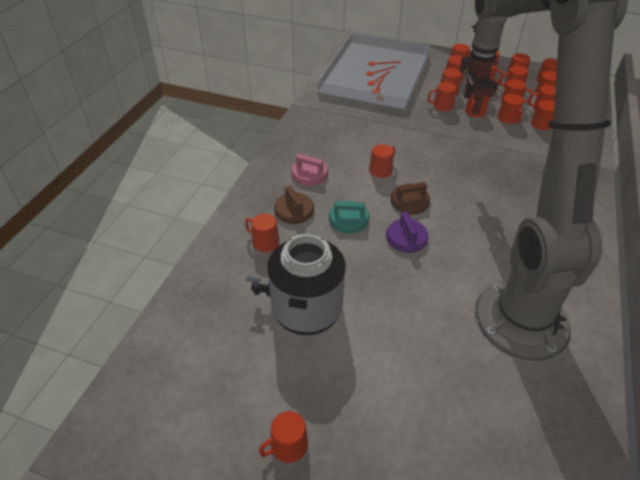

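View pics/top0.png

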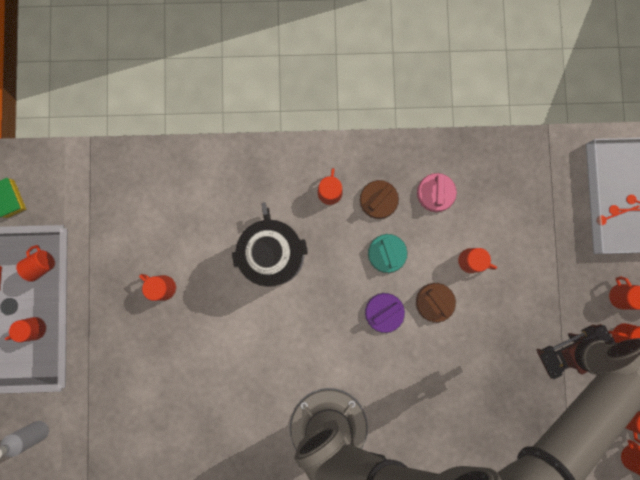

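Candidates for the lid in the top picture: teal (388,253), brown (379,199), brown (436,302), pink (437,192) and purple (385,313). Teal matches the description, so I'll check it in a close crop.

```bash
cat > h.py <<'E'
import numpy as np, cv2
from scipy.spatial.transform import Rotation as R
from bench import *
def proj(n,P):
    c=get_calibration(n); P=np.atleast_2d(P)
    q=(P-c['position'])@R.from_euler('xyz',c['orientation']).as_matrix()
    return np.c_[c['fx']*q[:,0]/q[:,2]+c['cx'],c['fy']*q[:,1]/q[:,2]+c['cy']]
def back(n,uv,z):
    c=get_calibration(n); d=np.array([(uv[0]-c['cx'])/c['fx'],(uv[1]-c['cy'])/c['fy'],1.])
    d=R.from_euler('xyz',c['orientation']).as_matrix()@d
    return c['position']+d*(z-c['position'][2])/d[2]
E
python3 - <<'E'
from h import *
t=cv2.imread('pics/top0.png');s=cv2.imread('pics/side0.png')
a=cv2.resize(t[223:283,358:418],(400,400),interpolation=cv2.INTER_CUBIC)
b=cv2.resize(s[185:245,319:379],(400,400),interpolation=cv2.INTER_CUBIC)
cv2.imwrite('pics/crop1.png',np.hstack([a,b]))
a=cv2.resize(t[213:293,228:308],(400,400),interpolation=cv2.INTER_CUBIC)
b=cv2.resize(s[230:340,250:360],(400,400),interpolation=cv2.INTER_CUBIC)
cv2.imwrite('pics/crop2.png',np.hstack([a,b]))
for n,uv,z in [('top',(267,252),.229),('side',(306,256),.229),('top',(388,253),.04),('side',(349,217),.03)]: print(back(n,uv,z))
for uv in [(330,190),(476,260),(157,288)]: print(back('top',uv,.086))
for n,im in(('top',t),('side',s)):
    h=cv2.cvtColor(im,cv2.COLOR_BGR2HSV); m=cv2.inRange(h,(75,80,40),(100,255,255)); ys,xs=np.nonzero(m); print(n,len(xs),xs.min(),xs.max(),ys.min(),ys.max())
    k=(xs>300)&(xs<430); print(xs[k].min(),xs[k].max(),ys[k].min(),ys[k].max(),xs[k].mean(),ys[k].mean())
E
```

```text
[0.5425254  0.15286994 0.229     ]
[0.53403855 0.17891391 0.229     ]
[ 0.53895592 -0.20288778  0.04      ]
[ 0.53106597 -0.18018053  0.03      ]
[ 0.73474427 -0.02649585  0.086     ]
[ 0.5078413  -0.46274821  0.086     ]
[0.45188116 0.50163318 0.086     ]
top 1137 369 406 234 272
369 406 234 272 387.3702726473175 252.91116974494284
side 1007 330 368 201 232
330 368 201 232 348.66037735849056 216.26315789473685
```

View pics/crop1.png

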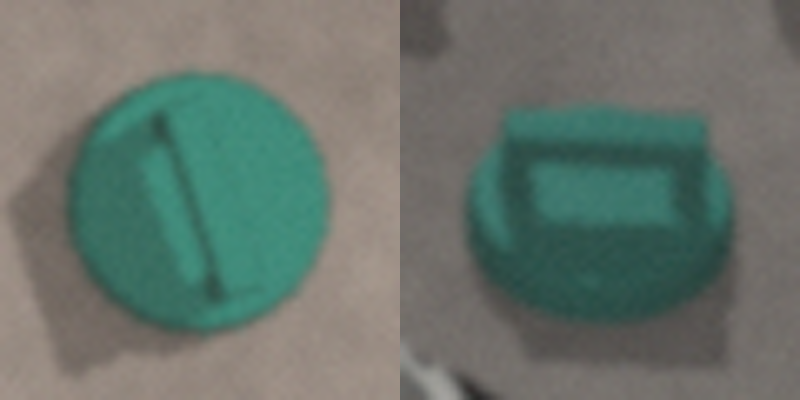

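View pics/crop2.png

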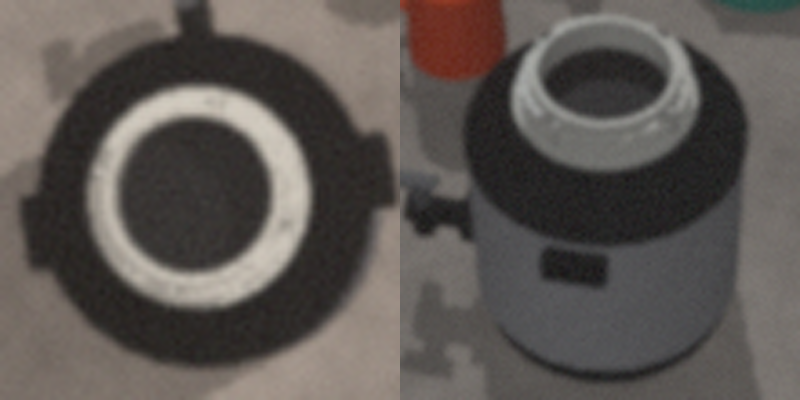

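```bash
cat >> h.py <<'E'
from scipy.optimize import minimize
th=np.linspace(0,2*np.pi,72,endpoint=False)
def circ(x,y,r,z): return np.c_[x+r*np.cos(th),y+r*np.sin(th),0*th+z]
SH=4
def hullmask(n,sets,box):
    x0,y0,w,h=box; m=np.zeros((h*4,w*4),np.uint8)
    for P in sets:
        q=cv2.convexHull(((proj(n,P)-[x0,y0]+.5)*4*16).astype(np.int32))
        cv2.fillConvexPoly(m,q,255,shift=4)
    return cv2.resize(m,(w,h),interpolation=cv2.INTER_AREA)/255.
def lidsets(x,y,yaw,z0=0):
    c,s=np.cos(yaw),np.sin(yaw)
    bx=lambda X,Y,z1,z2:[[x+c*a-s*b,y+s*a+c*b,z0+z] for a in X for b in Y for z in(z1,z2)]
    return [np.r_[circ(x,y,.062,z0),circ(x,y,.062,z0+.0245)],
      np.array(bx((-.047,.047),(-.011,.011),.0485,.0665)),
      np.array(bx((-.047,-.038),(-.011,.011),.02,.0665)),np.array(bx((.038,.047),(-.011,.011),.02,.0665))]
def necksets(x,y,r1,r2): return [np.r_[circ(x,y,r1,.229),circ(x,y,r2,.2)]]
def fit(f,p0,items,sc,free=None):
    """items: (cam,mask,box)"""
    def cost(v):
        return sum(np.abs(hullmask(n,f(*(p0+v*sc)),b)-m).sum() for n,m,b in items)
    best=minimize(cost,0*sc,method='Nelder-Mead',options=dict(initial_simplex=np.vstack([0*sc,np.diag(np.ones(len(sc)))]),xatol=.01,fatol=.2,maxiter=600))
    return p0+best.x*sc,best.fun
E
python3 - <<'E'
from h import *
I={}
for n in('top','side'):
    im=cv2.imread(f'pics/{n}0.png'); h=cv2.cvtColor(im,cv2.COLOR_BGR2HSV)
    b=(350,215,80,80) if n=='top' else (310,180,80,70)
    m=cv2.inRange(h,(72,70,25),(102,255,255))[b[1]:b[1]+b[3],b[0]:b[0]+b[2]]/255.
    b2=(235,218,64,70) if n=='top' else (270,228,74,56)
    g=im[b2[1]:b2[1]+b2[3],b2[0]:b2[0]+b2[2]].min(2)
    w=(g>105).astype(np.uint8); nl,lab,st,ce=cv2.connectedComponentsWithStats(w)
    k=1+st[1:,4].argmax(); w=(lab==k).astype(np.uint8)
    cs,_=cv2.findContours(w,cv2.RETR_EXTERNAL,cv2.CHAIN_APPROX_NONE); w2=w*0; cv2.drawContours(w2,cs,-1,1,-1)
    cv2.imwrite(f'pics/m_{n}.png',np.hstack([cv2.resize(w2*255,(400,400)),cv2.resize((m*255).astype(np.uint8),(400,400))]))
    I[n]=((n,m,b),(n,w2*1.,b2))
for c in(['top'],['side'],['top','side']):
    for yaw in ([1.8],):
        print(c,'lid',fit(lidsets,np.array([.54,-.2,-.2]),[I[k][0] for k in c],np.array([.01,.01,.2])))
    print(c,'neck',fit(necksets,np.array([.542,.153,.05,.06]),[I[k][1] for k in c],np.array([.01,.01,.004,.004])))
E
```

```text
['top'] lid (array([ 0.54073217, -0.2028794 , -0.12783634]), np.float64(86.9607843137255))
['top'] neck (array([0.54515697, 0.155142  , 0.05198447, 0.06117077]), np.float64(32.57254901960784))
['side'] lid (array([ 0.53970503, -0.2031165 ,  0.31885089]), np.float64(115.36470588235295))
['side'] neck (array([0.54485683, 0.15157348, 0.05263595, 0.06095138]), np.float64(369.84313725490193))
['top', 'side'] lid (array([ 0.53988977, -0.20300131,  0.19585042]), np.float64(204.27058823529413))
['top', 'side'] neck (array([0.54488408, 0.15429957, 0.05412211, 0.06057121]), np.float64(445.70588235294116))
```

Run:
```python
from h import *
a,b=(back('top',(358+u*.15-.4,223+v*.15-.4),.05) for u,v in((160,122),(215,295)))
d=a-b; print('yaw line top',np.arctan2(d[1],d[0]),np.linalg.norm(d))
t=cv2.imread('pics/top0.png');s=cv2.imread('pics/side0.png')
for n,im in(('top',t),('side',s)):
    big=cv2.resize(im,None,fx=4,fy=4,interpolation=cv2.INTER_CUBIC)
    for S,col in[(lidsets(.540,-.203,.31),(0,0,255)),([circ(.545,.1543,.0485,.229),circ(.545,.1543,.061,.2),circ(.545,.1543,.095,.2),circ(.545,.1543,.095,.0)],(255,0,0))]:
        for P in S:
            q=cv2.convexHull(((proj(n,P)+.5)*4).astype(np.int32)); cv2.polylines(big,[q],True,col,1)
    if n=='top': o=np.hstack([big[4*210:4*300,4*225:4*312],big[4*210:4*300,4*345:4*432]])
    else: o=np.hstack([big[4*225:4*340,4*255:4*355],big[4*170:4*285,4*305:4*405]])
    cv2.imwrite(f'pics/ov_{n}.png',o)
```

```text
yaw line top 0.2700221225063938 0.08445160560602975
```

View pics/ov_top.png

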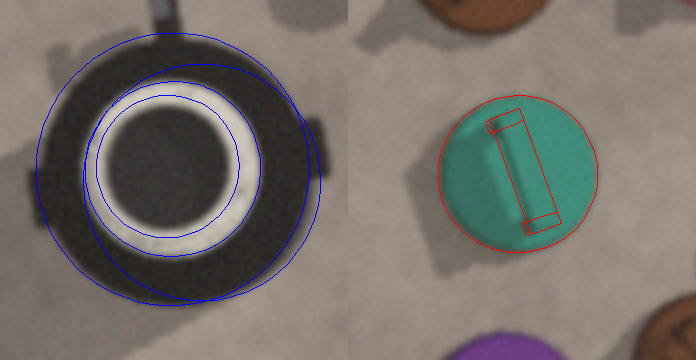

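View pics/ov_side.png

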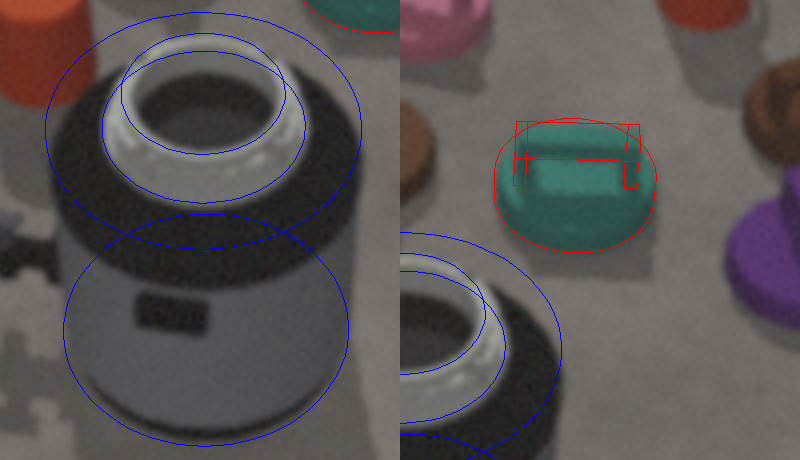

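send_rows(motion=[[[27,42,0],[0,0,-0.012]],[[68,104,0],[0,0,-0.03]],[[108,166,-10],[0,0,-0.05]],[[149,229,-20],[0,0,-0.07]],[[190,291,-40],[0,0,-0.09]],[[230,353,-60],[0,0,-0.11]],[[257,395,-70],[0,0,-0.12]],[[271,416,-72],[0,0,-0.12]],[[271,416,-72],[0,0,-0.12]],[[271,416,-72],[0,0,-0.12]]], gripper=100)

```text
clock: 1.1
tool_pos: [0.5387, -0.2041, 0.1508]
ee_rot: [-3.142, 0.0, 0.29]
contact_force: [-0.2, -0.1, -0.3]
grip_width: 0.0878
```

Run:
```python
from h import *
for n in('top','side'):
    cv2.imwrite(f"pics/{n}1.png",read_camera(n)[:,:,::-1])
s=sense(); print({k:np.round(v,4) for k,v in s.items()})
```

```text
{'clock': np.float64(1.2), 'joint_pos': array([ 0.3503,  0.4012, -0.1352,  1.858 ,  0.0622,  0.8876, -1.0831]), 'qd': array([ 0.0699, -0.0236,  0.0867,  0.0085,  0.0244,  0.0259,  0.074 ]), 'joint_torque': array([ -0.2421, -49.1351,  -0.1501, -23.8763,   0.0681,  -0.2688,
        -0.8203]), 'tool_pos': array([ 0.5413, -0.1972,  0.1499]), 'ee_rot': array([-3.1372e+00, -1.3000e-03,  3.0140e-01]), 'contact_force': array([-0.5289,  0.0311,  1.1818]), 'torque': array([ 0.0232, -0.0013,  0.0057]), 'grip_width': np.float64(0.0879)}
```

View pics/side1.png

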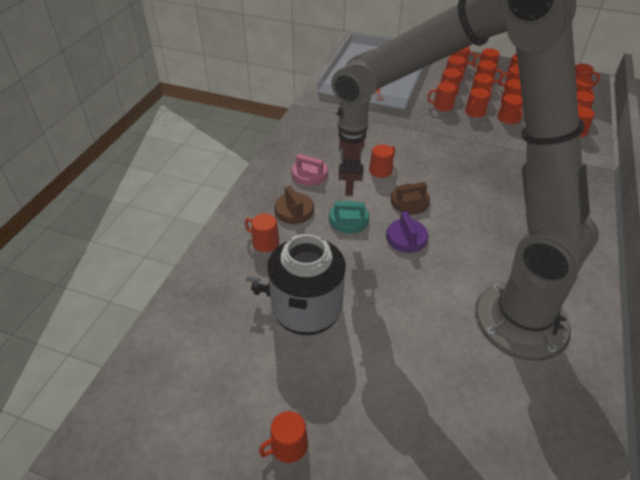

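The side picture shows the gripper right above the teal lid (349,217), clear of the mug at (382,160). I'll descend now.

send_rows(motion=[[[0,0,0],[0,0,0]],[[0,0,-10],[0,0,0]],[[0,0,-30],[0,0,0]],[[0,0,-50],[0,0,0]],[[0,0,-70],[0,0,0]],[[0,0,-88],[0,0,0]],[[0,0,-100],[0,0,0]],[[0,0,-108],[0,0,0]],[[0,0,-111],[0,0,0]],[[0,0,-111],[0,0,0]]])

```text
clock: 2.2
tool_pos: [0.5381, -0.2063, 0.0403]
ee_rot: [3.141, 0.0, 0.289]
contact_force: [0.1, 0.0, 0.4]
grip_width: 0.0875
```

send_rows(motion=[[[0,0,0],[0,0,0]],[[0,0,0],[0,0,0]],[[0,0,0],[0,0,0]]])

```text
clock: 2.5
tool_pos: [0.5385, -0.206, 0.0409]
ee_rot: [3.141, -0.001, 0.29]
contact_force: [0.4, -0.2, 0.6]
grip_width: 0.0877
```

send_rows(motion=[[[1,3,-2],[0,0,0]],[[1,3,-2],[0,0,0]],[[1,3,-2],[0,0,0]]])

```text
clock: 2.8
tool_pos: [0.5392, -0.2026, 0.0383]
ee_rot: [-3.141, 0.0, 0.29]
contact_force: [-0.1, 0.6, 0.4]
grip_width: 0.0877
```

Run:
```python
from h import *
o=[]
for n in('top','side'):
    im=read_camera(n)[:,:,::-1]; 
    u,v=proj(n,[.54,-.203,.06])[0].astype(int)
    o.append(cv2.resize(im[v-35:v+35,u-35:u+35],(400,400),interpolation=cv2.INTER_CUBIC))
cv2.imwrite('pics/pre.png',np.hstack(o))
s=sense(); print({k:np.round(v,4) for k,v in s.items()})
```

```text
{'clock': np.float64(2.9), 'joint_pos': array([ 0.3395,  0.555 , -0.1137,  1.9264,  0.097 ,  0.6655, -1.1147]), 'qd': array([ 0.0013, -0.0009,  0.0015, -0.001 ,  0.0014,  0.0001,  0.0009]), 'joint_torque': array([-8.85000e-02, -5.44620e+01, -3.62100e-01, -1.87781e+01,
       -2.38000e-02, -5.82000e-02, -6.00000e-04]), 'tool_pos': array([ 0.5391, -0.2029,  0.0383]), 'ee_rot': array([-3.1416e+00,  1.0000e-04,  2.8980e-01]), 'contact_force': array([0.8409, 1.3885, 0.1053]), 'torque': array([-0.0332,  0.0563,  0.0332]), 'grip_width': np.float64(0.0878)}
```

View pics/pre.png

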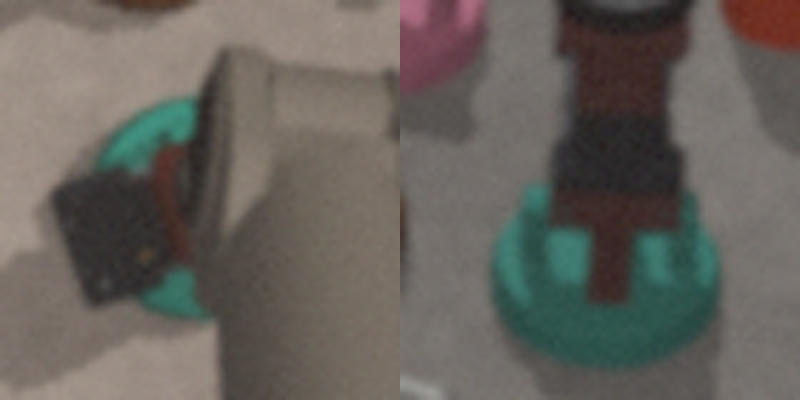

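The side crop shows the near finger centred on the bar, around crop pixel (610,265). Closing now.

send_rows(motion=[[[0,0,0],[0,0,0]],[[0,0,0],[0,0,0]],[[0,0,0],[0,0,0]],[[0,0,0],[0,0,0]],[[0,0,0],[0,0,0]],[[0,0,0],[0,0,0]],[[0,0,0],[0,0,0]],[[0,0,0],[0,0,0]]], gripper=0)

```text
clock: 3.7
tool_pos: [0.5391, -0.2029, 0.0383]
ee_rot: [3.142, 0.0, 0.29]
contact_force: [0.8, -0.7, 0.4]
grip_width: 0.0273
```

send_rows(motion=[[[0,0,0],[0,0,0]],[[0,0,0],[0,0,0]],[[0,0,0],[0,0,0]]])

```text
clock: 4.0
tool_pos: [0.5392, -0.203, 0.0383]
ee_rot: [3.141, -0.0, 0.29]
contact_force: [0.6, -1.4, -1.0]
grip_width: 0.0221
```

send_rows(motion=[[[0,0,10],[0,0,0]],[[0,0,40],[0,0,0]],[[0,0,80],[0,0,0]],[[0,0,120],[0,0,0]],[[0,0,160],[0,0,0]],[[0,0,200],[0,0,0]],[[0,0,240],[0,0,0]],[[0,0,262],[0,0,0]],[[0,0,272],[0,0,0]],[[0,0,272],[0,0,0]]])

```text
clock: 5.0
tool_pos: [0.5392, -0.2028, 0.3112]
ee_rot: [3.141, -0.001, 0.29]
contact_force: [0.5, 0.0, -3.7]
grip_width: 0.0216
```

send_rows(motion=[[[0,15,0],[0,0,0.05]],[[1,50,0],[0,0,0.18]],[[2,90,0],[0,0,0.32]],[[3,130,0],[0,0,0.46]],[[4,170,0],[0,0,0.6]],[[5,210,0],[0,0,0.74]],[[5,250,0],[0,0,0.88]],[[6,285,0],[0,0,1.0]],[[6,310,0],[0,0,1.1]],[[6,320,0],[0,0,1.15]]])

```text
clock: 6.0
tool_pos: [0.543, 0.1214, 0.3085]
ee_rot: [-3.138, -0.001, 1.45]
contact_force: [-0.1, -0.1, -3.9]
grip_width: 0.0222
```

send_rows(motion=[[[0,15,0],[0,0,0.03]],[[0,28,0],[0,0,0.05]],[[0,37,0],[0,0,0.05]],[[0,37,0],[0,0,0.05]],[[0,37,0],[0,0,0.05]],[[0,37,0],[0,0,0.05]],[[0,37,0],[0,0,0.05]]])

```text
clock: 6.7
tool_pos: [0.5453, 0.1532, 0.3104]
ee_rot: [3.141, 0.0, 1.488]
contact_force: [-1.3, 0.4, -3.1]
grip_width: 0.0216
```

Run:
```python
from h import *
for n in('top','side'):
    im=read_camera(n)[:,:,::-1]; cv2.imwrite(f"pics/{n}2.png",im)
s=sense(); print({k:np.round(v,4) for k,v in s.items()})
```

```text
{'clock': np.float64(6.8), 'joint_pos': array([ 0.0162,  0.2659, -0.4899,  1.6831,  0.132 ,  1.2255, -0.5859]), 'qd': array([-0.0026, -0.0002, -0.0025, -0.0007, -0.0009,  0.0024,  0.0008]), 'joint_torque': array([ 2.24000e-02, -4.57193e+01, -3.26890e+00, -2.99606e+01,
       -4.61000e-02, -2.55000e-02, -3.00000e-04]), 'tool_pos': array([0.5452, 0.1535, 0.3103]), 'ee_rot': array([3.1415e+00, 2.0000e-04, 1.4888e+00]), 'contact_force': array([ 0.4076,  0.3082, -3.1955]), 'torque': array([-0.041 , -0.0749, -0.0023]), 'grip_width': np.float64(0.022)}
```

View pics/side2.png

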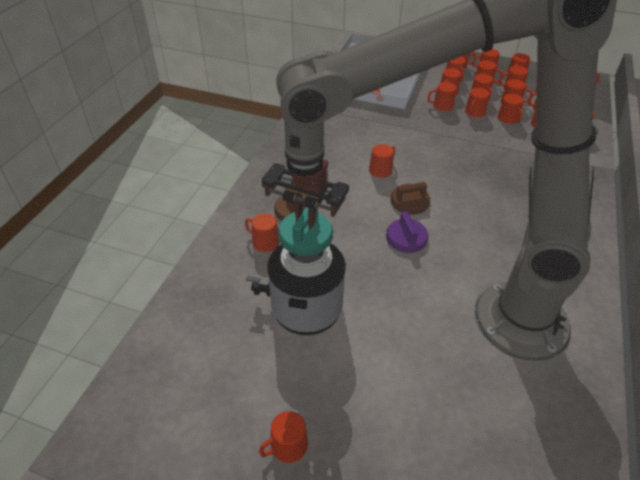

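View pics/top2.png

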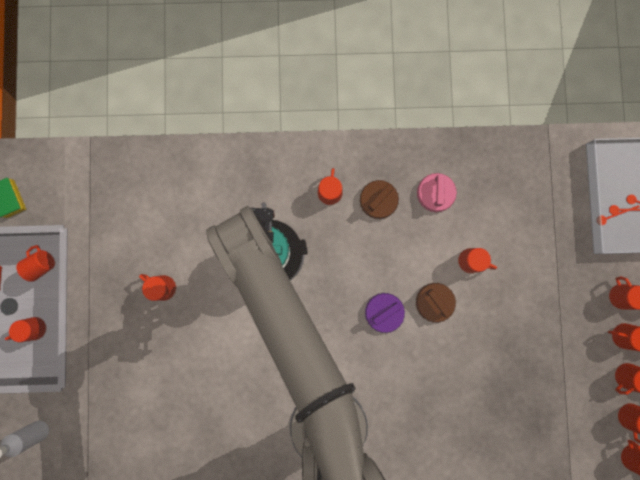

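Run:
```python
from h import *
im=cv2.imread('pics/side2.png'); h=cv2.cvtColor(im,cv2.COLOR_BGR2HSV)
b=(262,195,90,75)
m=cv2.inRange(h,(72,70,25),(102,255,255)); 
big=cv2.resize(im,None,fx=7,fy=7,interpolation=cv2.INTER_CUBIC)
z0=.3103+.019-.0575
for P,c in[(circ(.5452,.1535,.062,z0),(0,0,255)),(circ(.5452,.1535,.062,z0+.0245),(0,0,255)),(circ(.545,.1543,.0485,.229),(255,0,0)),(circ(.545,.1543,.061,.2),(255,0,0))]:
    cv2.polylines(big,[((proj('side',P)+.5)*7).astype(np.int32)],True,c,1)
cv2.imwrite('pics/ov2.png',big[7*195:7*280,7*255:7*360])
# fit lower skirt: only lower contour of teal
P0=np.array([.545,.1535])
ys,xs=np.nonzero(m[195:270,262:352]); xs+=262; ys+=195
cols=[(x,ys[xs==x].max()) for x in range(xs.min(),xs.max()+1) if (xs==x).any()]
print(xs.min(),xs.max(),cols)
q=proj('side',circ(.5452,.1535,.062,z0)); print(q[:,0].min(),q[:,0].max(),q[:,1].max())
```

```text
279 332 [(279, np.int64(236)), (280, np.int64(240)), (281, np.int64(243)), (282, np.int64(246)), (283, np.int64(246)), (284, np.int64(246)), (285, np.int64(247)), (286, np.int64(247)), (287, np.int64(248)), (288, np.int64(249)), (289, np.int64(250)), (290, np.int64(252)), (291, np.int64(252)), (292, np.int64(252)), (293, np.int64(253)), (294, np.int64(254)), (295, np.int64(253)), (296, np.int64(254)), (297, np.int64(254)), (298, np.int64(254)), (299, np.int64(254)), (300, np.int64(254)), (301, np.int64(255)), (302, np.int64(255)), (303, np.int64(255)), (304, np.int64(255)), (305, np.int64(255)), (306, np.int64(254)), (307, np.int64(254)), (308, np.int64(255)), (309, np.int64(255)), (310, np.int64(254)), (311, np.int64(254)), (312, np.int64(254)), (313, np.int64(254)), (314, np.int64(254)), (315, np.int64(253)), (316, np.int64(253)), (317, np.int64(253)), (318, np.int64(253)), (319, np.int64(252)), (320, np.int64(251)), (321, np.int64(251)), (322, np.int64(250)), (323, np.int64(249)), (324, np.int64(248)), (325, np.int64(247)), (326, np.int64(246)), (327, np.int64(245)), (328, np.int64(244)), (329, np.int64(244)), (330, np.int64(240)), (331, np.int64(238)), (332, np.int64(231))]
278.33014800693064 332.0227885760753 254.68853799269274
```

View pics/ov2.png

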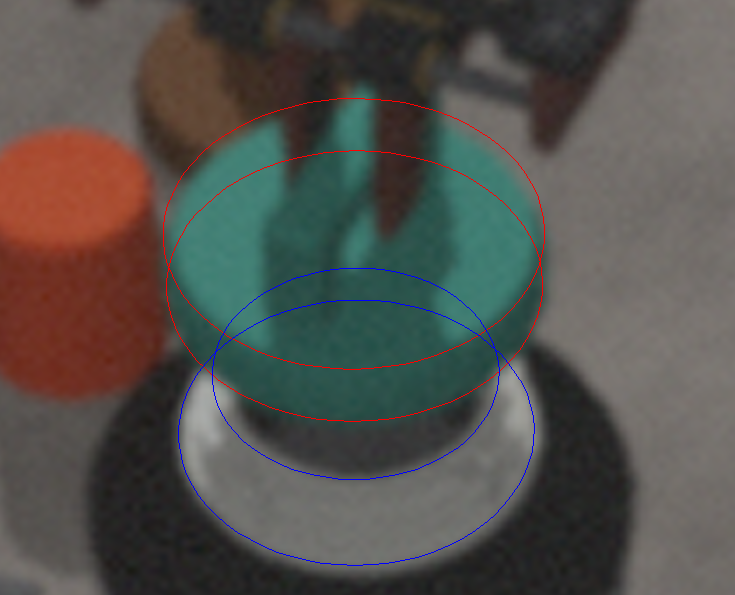

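Run:
```python
from h import *
im=cv2.imread('pics/side0.png'); b=(274,232,66,54)
g=im[b[1]:b[1]+b[3],b[0]:b[0]+b[2]].astype(int)
# lower-contour: per column, white->black transition subpixel at collar bottom
gr=g.mean(2); pts=[]
for x in range(12,54):
    col=gr[:,x]
    for y in range(51,15,-1):
        if col[y]<75<=col[y-1]:
            pts.append((b[0]+x,b[1]+y-1+(col[y-1]-75)/(col[y-1]-col[y]))); break
pts=np.array(pts); print(pts[::5].round(1).tolist())
from scipy.optimize import least_squares
def res(p):
    q=proj('side',circ(p[0],p[1],p[2],.2)); q=q[np.argsort(th)]
    c=proj('side',[p[0],p[1],.2])[0]; low=q[q[:,1]>c[1]]; low=low[np.argsort(low[:,0])]
    return np.interp(pts[:,0],low[:,0],low[:,1])-pts[:,1]
th_=th
for r in(.0595,.0605,.0615):
    s=least_squares(lambda v:res([v[0],v[1],r]),[.545,.1543],diff_step=1e-3,loss='soft_l1'); print(r,s.x,s.cost)
im=cv2.imread('pics/top0.png').astype(np.uint8); g=cv2.cvtColor(im,cv2.COLOR_BGR2GRAY)
m=(g>100).astype(np.uint8)
n_,lab,st,ce=cv2.connectedComponentsWithStats(m[212:292,230:305])
k=[i for i in range(1,n_) if 500<st[i,4]<2500 and st[i,0]>3]
for i in k:
    w=(lab==i).astype(np.uint8); cs,hi=cv2.findContours(w,cv2.RETR_CCOMP,cv2.CHAIN_APPROX_NONE)
    for c in cs:
        if len(c)>50:
            e=cv2.fitEllipse(c); u=np.array(e[0])+[230,212]; print(u,e[1],[back('top',u,z)[:2].round(4) for z in(.2,.229)])
```

```text
[[286.0, 269.2], [291.0, 273.1], [296.0, 275.0], [301.0, 276.2], [306.0, 276.5], [311.0, 276.0], [316.0, 274.8], [321.0, 272.7], [326.0, 269.0]]
0.0595 [0.54185592 0.15891947] 0.19510799677025492
0.0605 [0.54232211 0.15784102] 0.0963215130443702
0.0615 [0.54278799 0.15677649] 0.16031049492613914
[291.74879837 221.42951107] (22.993913650512695, 39.65337371826172) [array([0.6278, 0.0854]), array([0.6243, 0.0836])]
[267.40425491 251.76459885] (43.647884368896484, 43.74375915527344) [array([0.5448, 0.1551]), array([0.5431, 0.1518])]
[266.42720795 251.41583252] (31.12898063659668, 31.53249168395996) [array([0.5458, 0.1578]), array([0.5442, 0.1544])]
```

send_rows(motion=[[[-1.2,0.8,-10],[0,0,0]],[[-1.2,0.8,-20],[0,0,0]],[[-1.2,0.8,-30],[0,0,0]],[[-1.2,0.8,-36],[0,0,0]],[[-1.2,0.8,-40],[0,0,0]],[[-1.2,0.8,-42],[0,0,0]],[[-1.2,0.8,-43],[0,0,0]],[[-1.2,0.8,-44],[0,0,0]],[[-1.2,0.8,-44],[0,0,0]]])

```text
clock: 7.7
tool_pos: [0.544, 0.155, 0.2665]
ee_rot: [3.141, -0.0, 1.49]
contact_force: [-0.8, -0.1, -3.9]
grip_width: 0.0218
```

send_rows(motion=[[[0,0,-1],[0,0,0]],[[0,0,-2],[0,0,0]],[[0,0,-3],[0,0,0]],[[0,0,-3],[0,0,0]]])

```text
clock: 8.1
tool_pos: [0.5438, 0.1549, 0.2632]
ee_rot: [-3.141, 0.0, 1.49]
contact_force: [-0.1, -0.8, -2.4]
grip_width: 0.0215
```

send_rows(motion=[[[0,0,-1],[0,0,0]],[[0,0,-2],[0,0,0]],[[0,0,-2],[0,0,0]],[[0,0,-2],[0,0,0]]])

```text
clock: 8.5
tool_pos: [0.5439, 0.1549, 0.2613]
ee_rot: [-3.142, 0.0, 1.49]
contact_force: [0.3, 0.1, -4.2]
grip_width: 0.0222
```

send_rows(motion=[[[0,0,-1],[0,0,0]],[[0,0,-2],[0,0,0]],[[0,0,-2],[0,0,0]],[[0,0,-2],[0,0,0]]])

```text
clock: 8.9
tool_pos: [0.5439, 0.1549, 0.2593]
ee_rot: [-3.142, -0.0, 1.49]
contact_force: [0.3, -0.3, -3.4]
grip_width: 0.0216
```

send_rows(motion=[[[0,0,-1],[0,0,0]],[[0,0,-2],[0,0,0]],[[0,0,-2],[0,0,0]],[[0,0,-2],[0,0,0]]])

```text
clock: 9.3
tool_pos: [0.5439, 0.1549, 0.2573]
ee_rot: [-3.141, 0.0, 1.49]
contact_force: [0.4, 0.8, -3.4]
grip_width: 0.022
```

send_rows(motion=[[[0,0,-1],[0,0,0]],[[0,0,-1],[0,0,0]],[[0,0,-1],[0,0,0]]])

```text
clock: 9.6
tool_pos: [0.544, 0.155, 0.257]
ee_rot: [3.141, -0.0, 1.49]
contact_force: [-2.8, -0.8, 3.6]
grip_width: 0.0217
```

Contact at TCP z 0.257 puts the bar 47 mm above the rim, so it is riding at the low end. I'll turn it back and follow the ramp upward.

send_rows(motion=[[[0,0,0],[0,0,0.06]],[[0,0,0.3],[0,0,0.12]],[[0,0,0.6],[0,0,0.18]],[[0,0,0.9],[0,0,0.24]],[[0,0,0.9],[0,0,0.24]]])

```text
clock: 10.1
tool_pos: [0.5444, 0.1554, 0.2579]
ee_rot: [3.14, -0.001, 1.731]
contact_force: [-1.4, 1.0, 4.1]
grip_width: 0.0219
```

Run:
```python
from h import *
im=read_camera('side')[:,:,::-1]; cv2.imwrite('pics/s3.png',cv2.resize(im[200:300,250:370],(720,600),interpolation=cv2.INTER_CUBIC))
s=sense(); print({k:np.round(v,4) for k,v in s.items()})
```

```text
{'clock': np.float64(10.15), 'joint_pos': array([ 0.0393,  0.3119, -0.5284,  1.7522,  0.1725,  1.1219, -0.3846]), 'qd': array([-0.003 , -0.    ,  0.0046,  0.0005, -0.0024,  0.0008, -0.0128]), 'joint_torque': array([ 7.07400e-01, -4.26148e+01, -3.10640e+00, -2.56413e+01,
        1.30100e-01, -2.88700e-01,  3.16000e-02]), 'tool_pos': array([0.5444, 0.1554, 0.2579]), 'ee_rot': array([ 3.1399e+00, -6.0000e-04,  1.7291e+00]), 'contact_force': array([-0.0249,  0.948 ,  4.4826]), 'torque': array([-0.0114,  0.3007,  0.18  ]), 'grip_width': np.float64(0.0217)}
```

View pics/s3.png

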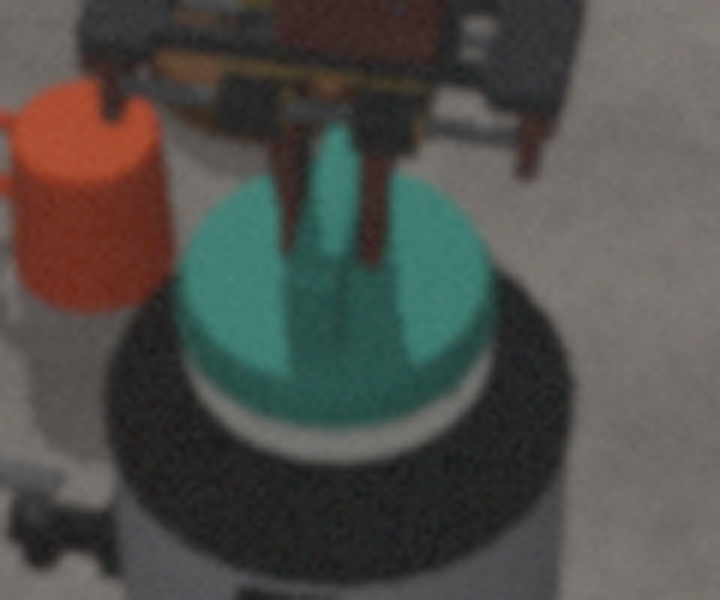

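The lid sits level on the neck, and the constant force shows it tracking the ramp. Continuing back.

send_rows(motion=[[[0,0,0.2],[0,0,0.06]],[[0,0,0.4],[0,0,0.12]],[[0,0,0.7],[0,0,0.18]],[[0,0,0.9],[0,0,0.24]],[[0,0,1.1],[0,0,0.3]],[[0,0,1.1],[0,0,0.3]]])

```text
clock: 10.75
tool_pos: [0.5444, 0.1553, 0.2591]
ee_rot: [3.14, -0.0, 2.03]
contact_force: [-0.8, 0.5, 5.1]
grip_width: 0.0219
```

send_rows(motion=[[[0,0,0.2],[0,0,0.06]],[[0,0,0.4],[0,0,0.12]],[[0,0,0.7],[0,0,0.18]],[[0,0,0.9],[0,0,0.24]],[[0,0,0.9],[0,0,0.24]]])

```text
clock: 11.25
tool_pos: [0.5444, 0.1552, 0.26]
ee_rot: [3.14, 0.0, 2.27]
contact_force: [-1.4, -0.7, 6.4]
grip_width: 0.0218
```

send_rows(motion=[[[0,0,0.2],[0,0,0.06]],[[0,0,0.4],[0,0,0.12]],[[0,0,0.7],[0,0,0.18]],[[0,0,0.7],[0,0,0.18]]])

```text
clock: 11.65
tool_pos: [0.5445, 0.1552, 0.2607]
ee_rot: [3.14, 0.001, 2.45]
contact_force: [-2.2, 0.2, 5.9]
grip_width: 0.0221
```

send_rows(motion=[[[0,0,0.2],[0,0,0.06]],[[0,0,0.4],[0,0,0.12]],[[0,0,0.4],[0,0,0.12]]])

```text
clock: 11.95
tool_pos: [0.5446, 0.1552, 0.2612]
ee_rot: [3.14, 0.001, 2.57]
contact_force: [-1.7, -1.1, 6.8]
grip_width: 0.0217
```

send_rows(motion=[[[0,0,0.2],[0,0,0.06]],[[0,0,0.4],[0,0,0.12]],[[0,0,0.4],[0,0,0.12]]])

```text
clock: 12.25
tool_pos: [0.5437, 0.1544, 0.2598]
ee_rot: [-3.141, -0.001, 2.689]
contact_force: [0.0, -0.1, -3.1]
grip_width: 0.0215
```

Force has gone to the lid's own weight, so it has come off the ramp starts. Lowering into the gap.

send_rows(motion=[[[0,0,-1],[0,0,0]],[[0,0,-2],[0,0,0]],[[0,0,-3],[0,0,0]],[[0,0,-3],[0,0,0]],[[0,0,-3],[0,0,0]]])

```text
clock: 12.75
tool_pos: [0.5439, 0.1549, 0.2576]
ee_rot: [-3.142, -0.0, 2.69]
contact_force: [0.3, 0.6, -3.1]
grip_width: 0.0219
```

send_rows(motion=[[[0,0,-1],[0,0,0]],[[0,0,-2],[0,0,0]],[[0,0,-3],[0,0,0]],[[0,0,-3],[0,0,0]]])

```text
clock: 13.15
tool_pos: [0.5438, 0.1548, 0.2545]
ee_rot: [-3.141, -0.0, 2.69]
contact_force: [-0.7, 0.0, -4.1]
grip_width: 0.0217
```

send_rows(motion=[[[0,0,-1],[0,0,0]],[[0,0,-1.5],[0,0,0]],[[0,0,-1.5],[0,0,0]],[[0,0,-1.5],[0,0,0]]])

```text
clock: 13.55
tool_pos: [0.5439, 0.1549, 0.2532]
ee_rot: [-3.142, -0.0, 2.69]
contact_force: [0.0, -0.0, -4.1]
grip_width: 0.0218
```

send_rows(motion=[[[0,0,-0.5],[0,0,0]],[[0,0,-1],[0,0,0]],[[0,0,-1],[0,0,0]],[[0,0,-1],[0,0,0]]])

```text
clock: 13.95
tool_pos: [0.5439, 0.1549, 0.2522]
ee_rot: [3.142, -0.0, 2.69]
contact_force: [0.3, -0.7, -3.5]
grip_width: 0.0217
```

send_rows(motion=[[[0,0,-0.5],[0,0,0]],[[0,0,-1],[0,0,0]],[[0,0,-1],[0,0,0]],[[0,0,-1],[0,0,0]]])

```text
clock: 14.35
tool_pos: [0.544, 0.1549, 0.2514]
ee_rot: [3.141, 0.0, 2.69]
contact_force: [-0.0, 0.6, -2.2]
grip_width: 0.0216
```

The bar is now about 42 mm above the rim, dropped in. Screwing forward, following the thread down.

send_rows(motion=[[[0,0,-0.2],[0,0,-0.06]],[[0,0,-0.5],[0,0,-0.12]],[[0,0,-0.7],[0,0,-0.18]],[[0,0,-1],[0,0,-0.24]],[[0,0,-1],[0,0,-0.24]]])

```text
clock: 14.85
tool_pos: [0.544, 0.1549, 0.2504]
ee_rot: [3.141, 0.0, 2.449]
contact_force: [-0.6, 0.4, -1.3]
grip_width: 0.0215
```

Run:
```python
from h import *
im=read_camera('side')[:,:,::-1]; cv2.imwrite('pics/s4.png',cv2.resize(im[200:300,250:370],(720,600),interpolation=cv2.INTER_CUBIC))
s=sense(); print({k:np.round(v,4) for k,v in s.items()})
```

```text
{'clock': np.float64(14.9), 'joint_pos': array([ 0.134 ,  0.3412, -0.6524,  1.7553,  0.2277,  1.1213,  0.29  ]), 'qd': array([ 0.0044,  0.001 , -0.0077,  0.0008,  0.0013,  0.0005,  0.0151]), 'joint_torque': array([ -0.1802, -45.3463,  -5.504 , -27.3284,  -0.05  ,  -0.0806,
        -0.16  ]), 'tool_pos': array([0.544 , 0.155 , 0.2504]), 'ee_rot': array([3.1413e+00, 3.0000e-04, 2.4510e+00]), 'contact_force': array([ 0.6044, -0.6238, -0.661 ]), 'torque': array([-0.0381, -0.0816, -0.0946]), 'grip_width': np.float64(0.0221)}
```

View pics/s4.png

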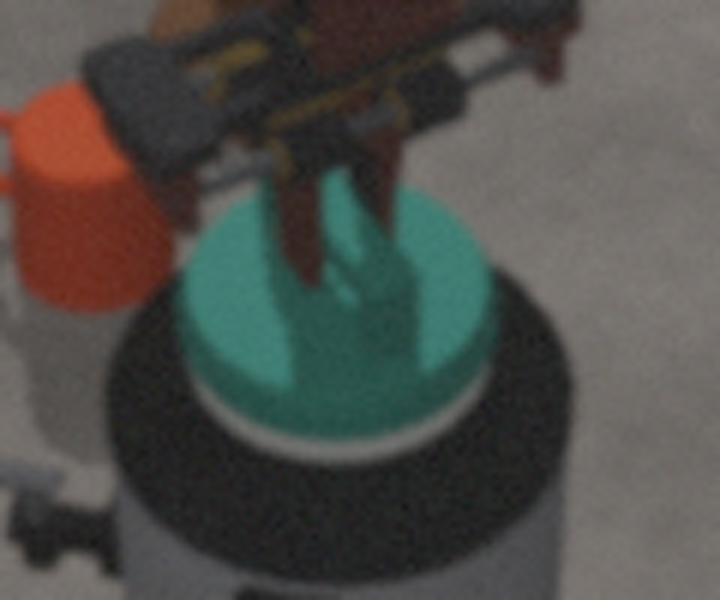

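The lid is lower and level. Continuing clockwise.

send_rows(motion=[[[0,0,-0.3],[0,0,-0.06]],[[0,0,-0.6],[0,0,-0.12]],[[0,0,-0.9],[0,0,-0.18]],[[0,0,-1.2],[0,0,-0.24]],[[0,0,-1.4],[0,0,-0.3]],[[0,0,-1.4],[0,0,-0.3]]])

```text
clock: 15.5
tool_pos: [0.5442, 0.155, 0.2492]
ee_rot: [3.141, 0.0, 2.15]
contact_force: [-1.3, 0.1, 1.4]
grip_width: 0.0217
```

send_rows(motion=[[[0,0,-0.2],[0,0,-0.06]],[[0,0,-0.4],[0,0,-0.12]],[[0,0,-0.7],[0,0,-0.18]],[[0,0,-1.0],[0,0,-0.24]],[[0,0,-1.2],[0,0,-0.3]],[[0,0,-1.2],[0,0,-0.3]]])

```text
clock: 16.1
tool_pos: [0.5442, 0.1551, 0.248]
ee_rot: [3.141, -0.0, 1.851]
contact_force: [-0.3, 0.3, 0.7]
grip_width: 0.0218
```

send_rows(motion=[[[0,0,-0.2],[0,0,-0.06]],[[0,0,-0.5],[0,0,-0.12]],[[0,0,-0.7],[0,0,-0.18]],[[0,0,-1.0],[0,0,-0.24]],[[0,0,-1.0],[0,0,-0.24]]])

```text
clock: 16.6
tool_pos: [0.5442, 0.1551, 0.247]
ee_rot: [3.141, -0.0, 1.612]
contact_force: [-0.5, -0.6, 2.2]
grip_width: 0.0216
```

```bash
python3 -c "
from bench import *
s=sense();print(s['torque'],s['contact_force'],s['tool_pos'],s['ee_rot'])"
```

```text
[-0.11961129  0.02620583 -0.18457587] [-0.51077263 -0.57569669  2.21565148] [0.54421415 0.1551078  0.24699667] [ 3.14080540e+00 -3.28411888e-04  1.61195769e+00]
```

send_rows(motion=[[[0,0,-0.2],[0,0,-0.04]],[[0,0,-0.4],[0,0,-0.08]],[[0,0,-0.5],[0,0,-0.12]],[[0,0,-0.5],[0,0,-0.12]]])

```text
clock: 17.0
tool_pos: [0.5444, 0.1552, 0.2468]
ee_rot: [3.14, -0.001, 1.493]
contact_force: [0.2, -0.6, 4.9]
grip_width: 0.0218
```

```bash
python3 -c "
from bench import *
s=sense();print(s['torque'],s['contact_force'],s['tool_pos'],s['ee_rot'])"
```

```text
[-0.14577893  0.08040564 -0.1206182 ] [ 0.24075538 -0.57478998  4.89772437] [0.54437178 0.15522016 0.24682809] [ 3.14037430e+00 -6.00135777e-04  1.49267854e+00]
```

send_rows(motion=[[[0,0,-0.1],[0,0,-0.04]],[[0,0,-0.2],[0,0,-0.08]],[[0,0,-0.2],[0,0,-0.08]],[[0,0,-0.2],[0,0,-0.08]]])

```text
clock: 17.4
tool_pos: [0.5444, 0.1554, 0.2468]
ee_rot: [3.14, -0.001, 1.414]
contact_force: [-0.3, -0.3, 5.0]
grip_width: 0.0213
```

```bash
python3 -c "
from bench import *
s=sense();print(s['torque'],s['contact_force'],s['tool_pos'],s['ee_rot'])"
```

```text
[-0.16646622  0.18940348  0.01754465] [-0.25987777 -0.32533392  4.9922849 ] [0.54443075 0.15538115 0.24682687] [ 3.14021672e+00 -9.42330509e-04  1.41361216e+00]
```

send_rows(motion=[[[0,0,0],[0,0,-0.04]],[[0,0,0],[0,0,-0.08]],[[0,0,0],[0,0,-0.08]],[[0,0,0],[0,0,-0.08]]])

```text
clock: 17.8
tool_pos: [0.5438, 0.155, 0.2468]
ee_rot: [3.141, 0.001, 1.336]
contact_force: [-3.3, -1.5, 8.4]
grip_width: 0.0224
```

```bash
python3 -c "
from bench import *
s=sense();print(s['torque'],s['contact_force'],s['tool_pos'],s['ee_rot'])"
```

```text
[-0.57813876  0.55829168  0.97702514] [-3.25560858 -1.46442084  8.44294875] [0.54377256 0.15503547 0.24684037] [3.14083225e+00 7.44071173e-04 1.33614189e+00]
```

Torque rose to 1 Nm after 1.35 rad (78°), so it is against the stop and home. Releasing.

send_rows(motion=[[[0,0,0.4],[0,0,0.015]],[[0,0,0.4],[0,0,0.015]]])

```text
clock: 18.0
tool_pos: [0.5437, 0.155, 0.2469]
ee_rot: [3.141, 0.0, 1.35]
contact_force: [-2.8, -1.9, 6.2]
grip_width: 0.0224
```

send_rows(motion=[[[0,0,0],[0,0,0]],[[0,0,0],[0,0,0]],[[0,0,0],[0,0,0]],[[0,0,0],[0,0,0]],[[0,0,0],[0,0,0]],[[0,0,0],[0,0,0]]], gripper=100)

```text
clock: 18.6
tool_pos: [0.5439, 0.1549, 0.2462]
ee_rot: [-3.141, -0.0, 1.345]
contact_force: [-0.4, 0.2, 0.3]
grip_width: 0.067
```

Run:
```python
from h import *
im=read_camera('side')[:,:,::-1]; cv2.imwrite('pics/s5.png',cv2.resize(im[200:300,250:370],(720,600),interpolation=cv2.INTER_CUBIC))
s=sense(); print({k:np.round(v,4) for k,v in s.items()})
```

```text
{'clock': np.float64(18.65), 'joint_pos': array([-0.0201,  0.3115, -0.4536,  1.7701,  0.1517,  1.0945, -0.7504]), 'qd': array([ 0.0012,  0.0016,  0.0002, -0.0002,  0.0018,  0.0001, -0.0002]), 'joint_torque': array([ 8.10000e-03, -4.55609e+01, -3.28250e+00, -2.68126e+01,
       -4.51000e-02, -3.87000e-02,  2.10000e-03]), 'tool_pos': array([0.5439, 0.1549, 0.2463]), 'ee_rot': array([-3.1415, -0.    ,  1.3449]), 'contact_force': array([0.7366, 0.0535, 0.4922]), 'torque': array([-0.0575, -0.1061, -0.0252]), 'grip_width': np.float64(0.0708)}
```

View pics/s5.png

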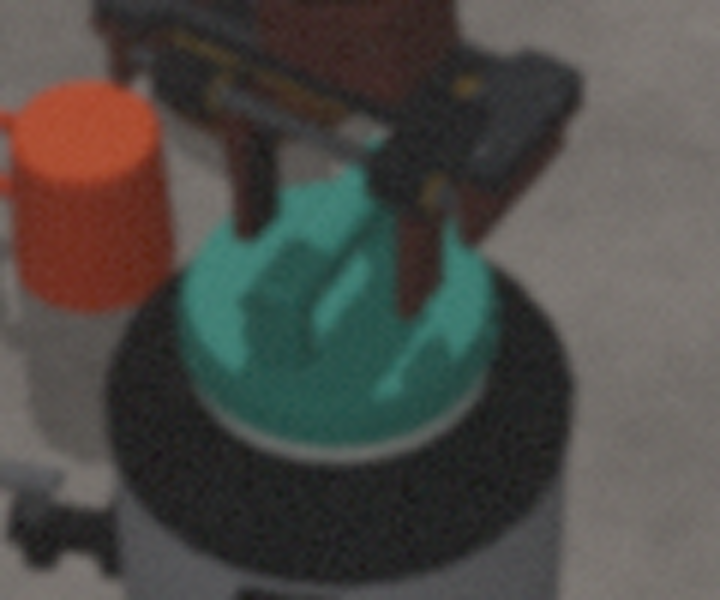

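Released, with the lid down and level. Retreating up and away so I can check.

send_rows(motion=[[[0,0,0],[0,0,0]],[[0,0,0],[0,0,0]],[[0,0,5],[0,0,0]],[[0,0,25],[0,0,0]],[[0,0,50],[0,0,0]],[[0,0,75],[0,0,0]],[[0,-40,100],[0,0,0]],[[0,-80,110],[0,0,0]],[[0,-120,110],[0,0,0]],[[0,-150,110],[0,0,0]]])

```text
clock: 19.65
tool_pos: [0.544, 0.0021, 0.3574]
ee_rot: [3.14, 0.0, 1.343]
contact_force: [0.9, 0.2, -0.3]
grip_width: 0.0879
```

send_rows(motion=[[[0,-40,0],[0,0,0]],[[0,-80,0],[0,0,0]],[[0,-110,0],[0,0,0]],[[0,-120,0],[0,0,0]],[[0,-120,0],[0,0,0]],[[0,-120,0],[0,0,0]]])

```text
clock: 20.25
tool_pos: [0.5442, -0.1132, 0.3565]
ee_rot: [3.141, -0.001, 1.347]
contact_force: [-0.0, 0.6, -0.1]
grip_width: 0.0878
```

Run:
```python
from h import *
o=[]
for n,b in(('top',(225,205,88,88)),('side',(262,205,90,90))):
    im=read_camera(n)[:,:,::-1].copy(); cv2.imwrite(f'pics/{n}6.png',im)
    h=cv2.cvtColor(im,cv2.COLOR_BGR2HSV)
    m=cv2.inRange(h,(72,70,25),(102,255,255))[b[1]:b[1]+b[3],b[0]:b[0]+b[2]]/255.
    for z in(.2055,.2085,.2125): # home, +3, +7
        print(n,z,fit(lambda x,y:lidsets(x,y,1.35,z),np.array([.544,.155]),[(n,m,b)],np.array([.005,.005])))
    big=cv2.resize(im,None,fx=4.4,fy=4.4,interpolation=cv2.INTER_CUBIC); k=4.4
    for P in lidsets(.544,.155,1.35,.2085): cv2.polylines(big,[cv2.convexHull(((proj(n,P)+.5)*k).astype(np.int32))],True,(0,0,255),1)
    o.append(cv2.resize(big[int(b[1]*k):int((b[1]+88)*k),int(b[0]*k):int((b[0]+88)*k)],(390,390)))
    for mm in [(.7347,-.0265,.086),(.5078,-.4627,.086),(.4519,.5016,.086)]: print(proj(n,mm))
cv2.imwrite('pics/fin.png',np.hstack(o)); s=sense(); print(s['clock'],s['tool_pos'],s['contact_force'])
```

```text
top 0.2055 (array([0.5451314 , 0.15570727]), np.float64(64.50196078431372))
top 0.2085 (array([0.54515   , 0.15543575]), np.float64(60.576470588235296))
top 0.2125 (array([0.54501033, 0.15461123]), np.float64(54.96078431372548))
[[330.00178813 190.01427251]]
[[475.98488658 260.01407609]]
[[157.01107138 287.99336868]]
side 0.2055 (array([0.54416234, 0.15423012]), np.float64(164.25098039215686))
side 0.2085 (array([0.54326794, 0.15620345]), np.float64(173.57254901960783))
side 0.2125 (array([0.54241679, 0.15947479]), np.float64(185.06666666666666))
[[265.95179636 220.97206846]]
[[382.05974031 150.64282746]]
[[289.02886878 420.45138306]]
20.35 [ 0.54417651 -0.11278176  0.35650424] [-0.34796724  0.13397158 -0.72039674]
```

View pics/fin.png

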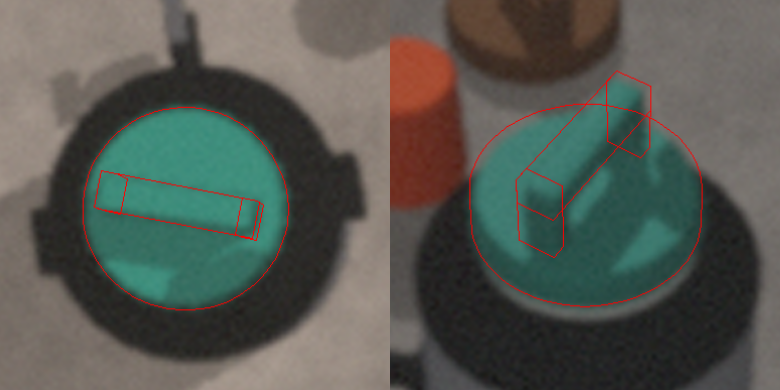

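View pics/side6.png

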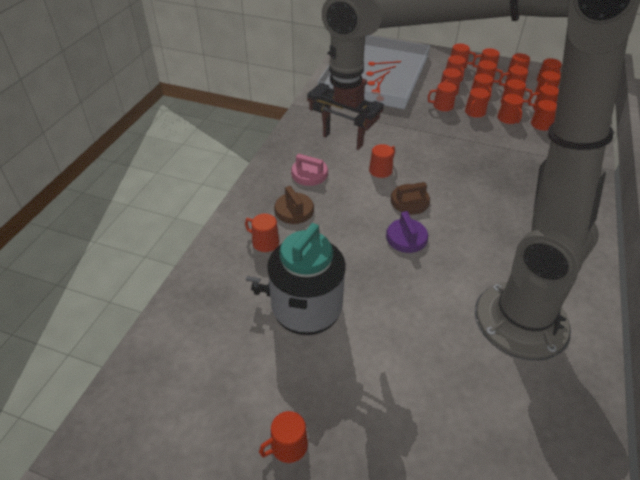

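Two checks agree on home: the side and top fits put the lid centred at about (0.544, 0.155), and the arm's height reading gives about 36.8 mm above the rim. The mugs have not moved: (265,232), (382,160) and (289,437) in the side view. Handing in.

```bash
python3 -c "
from bench import *
print(finish_job())"
```

```text
the job is handed in; nothing more can be done
None
```

The teal lid is on the jug, screwed down against the stop and released. I handed the job in at about 20 s; no verdict came back.

**What I did:**
- I gripped the lid by its bar and set it on the neck, where it touched at about 47 mm above the rim.
- I turned it back about 1.2 rad (69°), until the load dropped to the lid's own weight.
- I lowered it into the thread at about 41.5 mm and screwed it forward about 1.35 rad (78°) until it hit the stop, where the torque rose to about 1 Nm.

**Last checks:**
- **Height:** the arm's reading at the stop gives a bar height of about 36.8 mm above the rim.
- **Centring:** fits in both pictures put the lid within about 1–2 mm of the neck's axis. The camera estimates of the jug itself had differed by 2–3 mm, within the calibration error.
- **Level:** the lid looks level in both pictures.
- **Mugs:** all three are upright in the last side picture, at their starting pixels as far as I could see.
- **Gripper:** it is clear of everything.

The picture fits were not sharp enough to confirm the height on their own, so the 36.8 mm rests on the arm's readings and the torque at the stop.

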